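# Seat the thermometer probe in the dry-block heater

### The arm

A 6-joint arm with a two-finger parallel gripper is mounted at the origin on the work surface. World frame = base frame: x ahead of the robot, y to its left, z up, the work surface at z = 0. Lengths are in m, angles in rad, forces in N, time in s.
With the tool pointing down it reaches from about 0.225 to 0.875 m from the base axis. Payload 3.4 kg.
Tool frame: the origin (TCP) lies midway between the tips of the shut fingers; the grasp point (between the pads) lies 19 mm behind it (manip.tcp_to_grasp is the distance from the TCP to the grasp point, in m); x points along the fingers, y is the direction in which the jaws open and shut, and the axes are right-handed (so a half turn about x gives the same grasp; the last joint's range is limited). The gripper opens to 85 mm and grips with 20 to 120 N. Pads are 22 mm wide; open, the fingers measure 114 mm over their backs; the gripper's body (76 mm by 85 mm) begins 54 mm behind the grasp point. The pads swing forward as they close: fully open they stand 13 mm farther back than shut.
Start: joints at [-1.425, 0.276, 1.505, -0, 1.361, -0.121], TCP at [0.152, -0.555, 0.231] pointing down, gripper open.
Joint ranges: [-2.89, 2.89], [-0.75, 2.08], [0.22, 2.7], [-1.18, 4.32], [0.11, 2.71], [-2.7, 2.7]. Speed limits (rad/s): [2.57, 2.57, 3.14, 3.14, 3.14, 3.14].

### API

Orientations are given as a unit quaternion [w, x, y, z].
In Python, from rig import readout, eyes, job, manip gives the robot as it stands. The module is installed in compiled form; this text tells all that it offers.
- The arm moves only by the tool carry_out, never from a script. Its argument "deltas" is one flat list of numbers, 7 for each row, row after row: the shift along the tool's x, y, z scaled (see below), then the turn, a rotation vector about the tool's x, y, z scaled (see below), then the opening, from -1 (shut) to 1 (fully open). In form: [dx, dy, dz, ax, ay, az, grip, dx, dy, dz, ax, ay, az, grip, ...]. A call has 1 to 10 rows; each row shifts and turns the commanded pose from where the row before left it, along the tool's axes as they then stand; what a row does not reach is not made up. The controller multiplies each number of a shift by 60 mm and each number of a turn by 4 degrees. A row lasts 1/8 s, in which the tool goes at most 62.5 mm and 10.7 degrees, less where a joint would pass 70% of its speed; a pose out of reach is approached as far as the arm can. A call with a number of a shift or a turn outside -1 to 1 is refused whole. A call with a gripper value outside its range is refused whole. The fingers move at their own pace and stop on an object; "newtons" is the grip in N (left out, the last holds). Time passes only in rows, so rows that do not move let the fingers close. It gives the time, the measured TCP pose, the force and the opening at its end, in the units of the state.
- readout.get_state(): the state, without advancing time (a new reading comes with each control period).
- eyes.get_image(name): name is "scene" or "top"; returns a dict with "color" (384x512x3 uint8, red, green, blue), "z_map" (384x512 float32, m along the optical axis (not along the pixel's ray), 0 where there is no reading), "mtx" (3x3 intrinsics, pixels), "origin" and "orientation" of the camera in the world. Camera axes: x right, y down, z forward; pixel columns grow to the right and rows downward; lengths in m; the calibration is good to about 2 mm. A picture is of the moment at which its call begins.
- job.sign_off(): hands the job in, once; it reports no verdict.
The state is a dict: "clock": time; "qpos": joint angles; "qd": joint speeds; "effort": joint torques, N m; "position": TCP position; "ee_rot": TCP orientation; "contact_force": force on the tool from outside, world axes, zero at the start; "moment": the same for the moment, N m; "width": finger opening in m.
Only numpy, scipy, OpenCV 4.12 (cv2) and the standard library are available. Lean on these libraries where they do the work, as an engineer would, in place of code of your own. Each camera call takes 0.05 s, during which the arm holds its last target.

### The job

Take the thermometer probe with the thick straight handle out of the white stand and push it into the one wide well of the dry-block heater. A stiff plug stops it part way, so press firmly until it bottoms and the dark band on its stem is level with the top of the metal block, then let go of it. Leave the other two rods standing in the stand.

Things in the scene. Friction and masses are not known exactly. Their poses are not given: they have to be found in the camera images.
- probe: Thermometer probe, 145 mm long, about 100 g, upright in any of the stand's three places, 50 mm deep. Steel stem 16 mm across, 95 mm long, dark band 68 to 72 mm above the tip; above it a straight black cylindrical handle 26 mm across, 50 mm high (95 to 145 mm above the tip), to grip from above. Origin: centre of the lower tip; z up along the stem.
- well_mouth (a point): Centre of the mouth of the wide well, level with the metal top (95 mm above the table) of the fixed dry-block heater, 180 x 156 mm. Vertical well 26 mm across, 5 mm bevel; six other wells are 13 mm across. z up. A stiff plug stops the probe 40 to 48 mm below the mouth; it slides down under about 6 N and stays where pushed. Hard bottom 70 mm below the mouth.
- tube: Bystander in the stand: capped glass test tube 103 mm long, 16 mm across, flat white cap 20 mm across. Origin: centre of its lower end; z up. The stand is a fixed white block 70 x 190 mm, 60 mm high; its three places lie in one straight row along its length, 60 mm apart; which rod stands where varies.
- stirrer: Bystander in the stand: plain steel stirring rod 14 mm across with a black ball 24 mm across on top, 142 mm long. Origin: centre of its lower end; z up.
Not all that is in view belongs to the job. Leave any blue or yellow look-alike of the probe alone.

How it is judged:
By the outcome, as a careful person would: the job done as asked, in the order asked, and still so for the second after the job is handed in, with the robot touching nothing.
It also fails if it takes over 43 s, if anything falls off the work surface, if the arm or the gripper's body presses on something with over 40 N, if the wrist force passes 120 N, or if a joint passes its speed limit or range.

## Working session

There is one attempt and no reset: what is moved stays moved. The work goes in short steps, Python scripts to look and compute and a tool call to move; the robot and the scene stay as the last step left them, time stands still between calls to the robot, and variables do not carry over. Pictures are saved under pics/ and viewed, and the job is handed in when it is done.

Besides the shell and the picture viewer there is one more tool, called after "Call:" as name(argument=value, ...), one argument or row to a line, values as JSON. carry_out: Moves the arm, as the interface text tells. Its arguments: {"type":"object","properties":{"deltas":{"type":"array"},"newtons":{"type":"number"}},"required":["deltas"]}

```bash
mkdir -p pics
cat > h.py <<'E'
import numpy as np, cv2
from rig import readout, eyes, job, manip
from scipy.spatial.transform import Rotation as R
def rot(q): q=np.array(q); return R.from_quat([q[1],q[2],q[3],q[0]]).as_matrix()
def grab(n):
    d=eyes.get_image(n); np.savez('%s.npz'%n,**{k:np.array(v) for k,v in d.items()}); return d
def load(n): return dict(np.load('%s.npz'%n))
def camR(d):
    o=np.array(d['orientation']); return o if o.shape==(3,3) else rot(o)
def cloud(d):
    z=d['z_map']; h,w=z.shape; K=d['mtx']; u,v=np.meshgrid(np.arange(w),np.arange(h))
    p=np.stack([(u-K[0,2])/K[0,0]*z,(v-K[1,2])/K[1,1]*z,z],-1)
    return p@camR(d).T+d['origin']
def ray(d,u,v,h):
    K=d['mtx']; r=camR(d)@np.array([(u-K[0,2])/K[0,0],(v-K[1,2])/K[1,1],1]); o=np.array(d['origin']); return o+r*(h-o[2])/r[2]
def proj(d,p):
    c=camR(d).T@(np.array(p)-d['origin']); q=d['mtx']@c; return q[:2]/q[2]
E
python3 - <<'E'
from h import *
s=readout.get_state()
for k,v in s.items(): print(k,np.round(v,4))
print(manip.tcp_to_grasp)
for n in ['scene','top']:
    d=grab(n); cv2.imwrite('pics/%s0.png'%n,cv2.resize(d['color'][:,:,::-1],(800,600))); print(n,d['origin'],d['orientation'],d['mtx'])
E
```

```text
clock 0.0
qpos [-1.425   0.2766  1.5061  0.      1.3607 -0.121 ]
qd [ 0.0007 -0.     -0.0005 -0.0006 -0.0006 -0.0016]
effort [ 2.00000e-03 -4.16762e+01 -2.45804e+01  3.00000e-04  1.08000e-02
  0.00000e+00]
position [ 0.1515 -0.5541  0.2304]
ee_rot [-0.0934 -0.7008 -0.0947  0.7008]
contact_force [ 0.2638 -0.3939 -0.5862]
moment [-0.0256 -0.0215 -0.0064]
width 0.0855
0.0187
scene [ 0.96443877 -0.27240306  0.60192823] [-0.33465005  0.7945907   0.46605003 -0.19857575] [[355.46309609   0.         257.46612186]
 [  0.         355.46309609 191.6658367 ]
 [  0.           0.           1.        ]]
top [ 0.31272278 -0.019552    1.1696784 ] [-0.06327722  0.71233179 -0.69528787  0.07179271] [[493.42059872   0.         252.6154699 ]
 [  0.         493.42059872 195.5467418 ]
 [  0.           0.           1.        ]]
```

View pics/scene0.png

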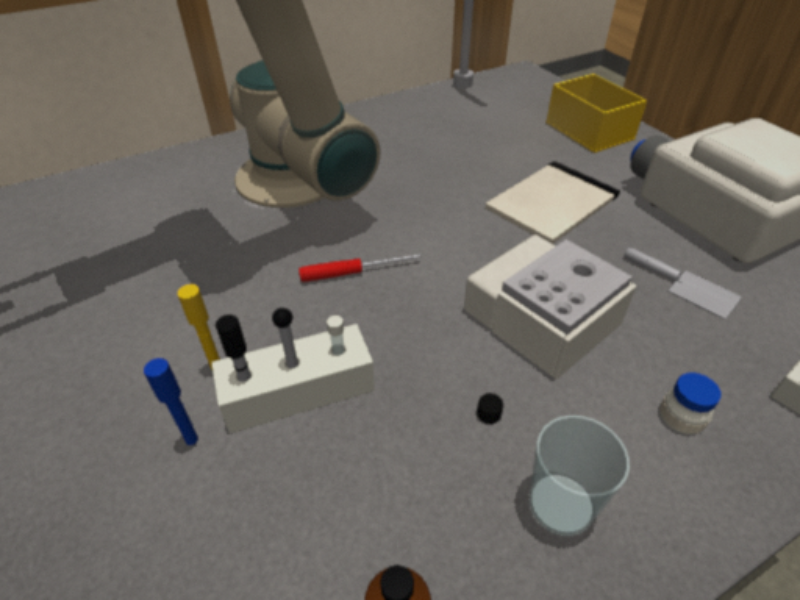

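View pics/top0.png

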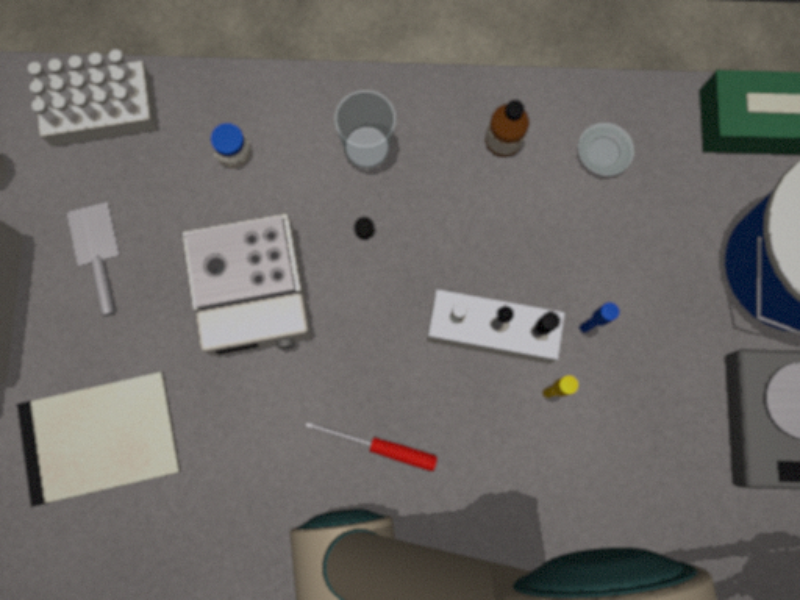

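In both pictures, scaled to 800x600, the things that could be taken for the probe are:
- **Black cylinder handle:** scene (231,335), top (546,324).
- **Black ball, the stirrer:** scene (283,317), top (504,315).
- **White cap, the tube:** scene (335,325), top (458,314).
- **Yellow look-alike:** scene (190,295), top (567,385).
- **Blue look-alike:** scene (158,370), top (606,312).
- **Loose black cap on the table:** scene (490,408), top (364,228).

I choose the black cylinder in the stand. The wide well is at top (215,265), scene (583,268). Next I check with a close crop and measure.

Run:
```python
from h import *
S=load('scene');T=load('top')
a=cv2.resize(S['color'][190:290,80:250,::-1],None,fx=4,fy=4,interpolation=cv2.INTER_CUBIC)
b=cv2.resize(T['color'][170:250,260:400,::-1],None,fx=4,fy=4,interpolation=cv2.INTER_CUBIC)
cv2.imwrite('pics/cropS.png',a);cv2.imwrite('pics/cropT.png',b)
for n,d,boxes in [('scene',S,{'probe':(130,195,165,235),'ball':(170,190,195,215)}),('top',T,{'probe':(335,192,362,220),'ball':(312,190,332,210)})]:
    c=cloud(d); g=d['color'].max(-1)
    for k,(x0,y0,x1,y1) in boxes.items():
        m=np.zeros(g.shape,bool); m[y0:y1,x0:x1]=(g[y0:y1,x0:x1]<60)
        P=c[m]; v,u=np.nonzero(m); ok=d['z_map'][m]>0; P=P[ok]
        zt=np.percentile(P[:,2],95); t=P[P[:,2]>zt-0.006]
        print(n,k,m.sum(),'ztop',zt.round(4),'topmean',t.mean(0).round(4),'min',t.min(0).round(4),'max',t.max(0).round(4))
# well
c=cloud(T); 
m=(c[...,2]>0.085)&(c[...,2]<0.105); v,u=np.nonzero(m); s=(u<200)&(v>130)&(v<200); print('metal top',np.median(c[m][s],0).round(4))
x0,y0,x1,y1=120,150,155,190
g=T['color'][y0:y1,x0:x1].max(-1); print(g[::3,::3]); print((c[y0:y1,x0:x1,2]*1000).round()[::3,::3])
g=S['color'][160:185,355:395].max(-1); print(g[::2,::2])
```

```text
scene probe 388 ztop 0.1562 topmean [ 0.5001 -0.2381  0.1549] min [ 0.4871 -0.25    0.1503] max [ 0.5106 -0.2262  0.1569]
scene ball 132 ztop 0.152 topmean [ 0.51   -0.1792  0.1495] min [ 0.5019 -0.1888  0.1462] max [ 0.517  -0.1692  0.1528]
top probe 146 ztop 0.1592 topmean [ 0.494  -0.2362  0.1568] min [ 0.4831 -0.2466  0.1535] max [ 0.5054 -0.225   0.1602]
top ball 77 ztop 0.154 topmean [ 0.5028 -0.178   0.1514] min [ 0.4941 -0.1868  0.148 ] max [ 0.5111 -0.1694  0.1559]
metal top [0.5808 0.195  0.0965]
[[169 168 168 169 169 170 170 173 167 169 165 170]
 [170 170 171 170 170 167 164 169 169 170 167 167]
 [173 168 168 170 170 168 169 167 166 166 169 170]
 [176 167 167 167 165 167 166 172 171 166 168 170]
 [177 169 169 167 168 145 142 155 172 171 171 169]
 [183 171 169 170 131 108  84 111 152 174 173 171]
 [175 169 169 160 111  62  69  67 127 174 171 172]
 [165 172 175 158 100  62  64  69 129 174 174 173]
 [158 172 172 173 132  78  68 101 167 172 174 174]
 [133 178 176 175 174 157 156 168 176 175 174 175]
 [128 179 175 171 176 176 178 177 179 176 176 175]
 [118 183 177 179 176 175 1
[... 2283 characters left out ...]
 166 147
  120 112]
 [173 172 170 171 169 147 121  94  93  94 111 136 142 160 173 169 168 169
  160 135]
 [169 169 172 169 170 152  89  80  83  80  75  87 132 150 169 170 169 167
  167 167]
 [170 171 168 172 174 170 126  87  77  79  74  64 118 152 167 166 164 165
  168 169]
 [168 169 174 170 172 168 162 155 133 105  98 116 152 167 166 166 165 168
  168 167]
 [171 170 172 169 166 167 169 167 168 167 169 167 169 166 164 165 168 166
  168 169]
 [160 155 155 165 166 169 169 169 168 163 167 167 164 167 168 166 166 167
  168 171]
 [148 149 142 147 167 170 170 168 169 168 167 168 167 165 168 167 168 169
  170 168]
 [ 83  84 110 133 165 171 168 167 169 165 167 166 167 166 165 168 170 168
  167 165]]
```

View pics/cropS.png

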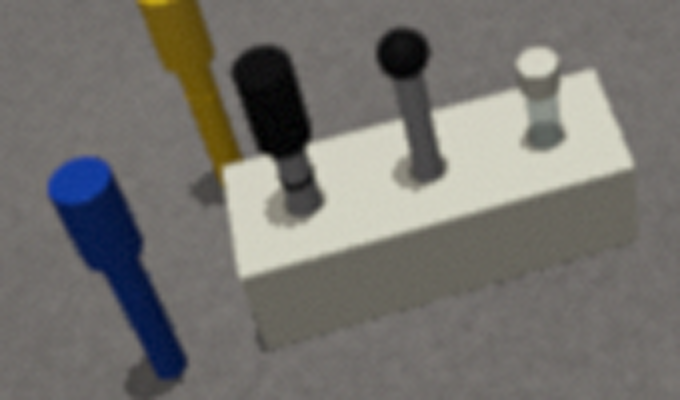

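View pics/cropT.png

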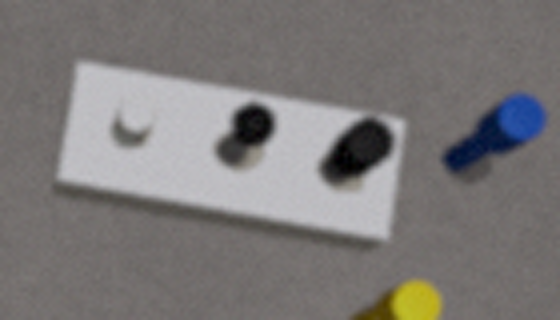

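The crop confirms it. The straight black handle, with the dark band on its stem, is the end rod, next to the blue look-alike. Next I refine the positions from both views.

Run:
```python
from h import *
S=load('scene');T=load('top')
cT=cloud(T);cS=cloud(S)
for n,d,c in [('scene',S,cS),('top',T,cT)]:
    col=d['color'].astype(int); g=col.max(-1)
    # stand top via height + white, region
    m=(np.abs(c[...,2]-0.06)<0.012)&(g>130)&(c[...,0]>0.40)&(c[...,0]<0.6)&(c[...,1]>-0.3)&(c[...,1]<-0.05)
    m=cv2.morphologyEx(m.astype(np.uint8),cv2.MORPH_CLOSE,np.ones((9,9)))
    cn=max(cv2.findContours(m,0,2)[0],key=cv2.contourArea)[:,0]
    P=np.array([ray(d,u,v,0.06)[:2] for u,v in cn]).astype(np.float32)
    r=cv2.minAreaRect(P*1000); print(n,'stand',r)
    # handle top by depth: height>0.146 near
    for nm,ctr in [('probe',(0.497,-0.237)),('ball',(0.506,-0.178))]:
        mm=(g<70)&(c[...,2]>0.147)&(np.hypot(c[...,0]-ctr[0],c[...,1]-ctr[1])<0.03)
        q=c[mm]; vv,uu=np.nonzero(mm); A=np.array([ray(d,u,v,0.155)[:2] for u,v in zip(uu,vv)])
        (x,y),rr=cv2.minEnclosingCircle(A.astype(np.float32)*1000); print(n,nm,mm.sum(),'circ@.155',round(x,1),round(y,1),round(rr,1))
    # blue, yellow
    b=(col[...,2]>col[...,0]+40)&(c[...,2]>0.02); y=(col[...,0]>col[...,2]+80)&(col[...,1]>col[...,2]+60)&(c[...,2]>0.02)
    for nm,k in (('blue',b),('yellow',y)):
        k=k&(c[...,1]<-0.15)&(c[...,1]>-0.4)&(c[...,0]<0.7); print(n,nm,k.sum(),c[k].min(0).round(3),c[k].max(0).round(3))
    # well: dark on metal top
    u0,v0=proj(d,(0.58,0.193,0.095)); 
    w=np.zeros(g.shape,np.uint8); 
    wc=(137.6,169.6) if n=='top' else (373,172)
    for thr in (110,135,158):
        k=np.uint8(cv2.GaussianBlur(d['color'],(3,3),0).max(-1)<thr); N,L=cv2.connectedComponents(k); l=L[int(wc[1]),int(wc[0])]
        if l==0: print('none');continue
        cn=max(cv2.findContours(np.uint8(L==l),0,2)[0],key=cv2.contourArea)[:,0]
        P=np.array([ray(d,a,b_,0.095)[:2] for a,b_ in cn])*1000
        print(n,'well',thr,P.min(0).round(1),P.max(0).round(1),'centre',((P.min(0)+P.max(0))/2).round(1))
```

```text
scene stand ((506.5564270019531, -178.56114196777344), (190.07911682128906, 72.05162811279297), 81.09575653076172)
scene probe 162 circ@.155 502.1 -238.3 16.5
scene ball 68 circ@.155 515.1 -180.9 10.3
scene blue 614 [ 0.501 -0.334  0.021] [ 0.528 -0.309  0.147]
scene yellow 413 [ 0.401 -0.275  0.022] [ 0.427 -0.251  0.147]
scene well 110 [567.  213.6] [590.4 235.4] centre [578.7 224.5]
scene well 135 [564.5 211.4] [592.5 239.6] centre [578.5 225.5]
scene well 158 [557.8 209.2] [594.9 246.2] centre [576.3 227.7]
top stand ((504.562744140625, -178.7778778076172), (190.67942810058594, 70.88233947753906), 80.93451690673828)
top probe 101 circ@.155 493.2 -236.8 12.6
top ball 66 circ@.155 501.8 -176.7 9.8
top blue 199 [ 0.499 -0.332  0.021] [ 0.525 -0.307  0.153]
top yellow 136 [ 0.4   -0.275  0.064] [ 0.423 -0.25   0.15 ]
top well 110 [560.9 215.8] [584.2 240.6] centre [572.6 228.2]
top well 135 [558.7 213.6] [588.8 243.2] centre [573.7 228.4]
top well 158 [556.4 211.4] [593.4 247.3] centre [574.9 229.3]
```

```bash
cat >> h.py <<'E'
def plan(p,jaw=None):
    s=readout.get_state(); M=rot(s['ee_rot']); pos=np.array(s['position'])
    x=np.array([0,0,-1.]); y=M[:,1] if jaw is None else np.array([*jaw,0]); y=y-x*(x@y); y/=np.linalg.norm(y)
    if y@M[:,1]<0: y=-y
    G=np.stack([x,y,np.cross(x,y)],1)
    rv=R.from_matrix(M.T@G).as_rotvec()
    d=np.array(p)-pos
    print('t',round(s['clock'],3),'pos',pos.round(4),'F',np.round(s['contact_force'],1),'w',round(s['width'],4),'q',np.round(s['qpos'],2))
    print('shift now-frame/60mm',(M.T@d/0.06).round(3),'turn/4deg',(np.degrees(rv)/4).round(3),'| shift in target frame',(G.T@d/0.06).round(3)); print(M.round(3))
E
python3 -c "
from h import *
plan((0.4961,-0.238,0.26),(0.988,-0.156))"
```

```text
t 0.1 pos [ 0.1515 -0.5542  0.2305] F [ 0.1 -0.3 -0.2] w 0.0854 q [-1.43  0.28  1.51  0.    1.36 -0.12]
shift now-frame/60mm [-0.484 -3.57  -6.929] turn/4deg [-16.435  -0.017   0.02 ] | shift in target frame [-0.492  4.851 -6.101]
[[-0.     0.264 -0.965]
 [ 0.002 -0.965 -0.264]
 [-1.    -0.002 -0.   ]]
```

Call:
carry_out(
  deltas=[-0.06,-0.446,-0.866,0,0,0,0.4,-0.06,-0.446,-0.866,0,0,0,0.4,-0.06,-0.446,-0.866,0,0,0,0.4,-0.06,-0.446,-0.866,0,0,0,0.4,-0.06,-0.446,-0.866,0,0,0,0.4,-0.06,-0.446,-0.866,0,0,0,0.4,-0.06,-0.446,-0.866,0,0,0,0.4,-0.06,-0.446,-0.866,0,0,0,0.4,0,0,0,-1,0,0,0.4,0,0,0,-1,0,0,0.4],
)

```text
clock: 1.35
position: [0.4966, -0.2374, 0.2595]
ee_rot: [-0.144, -0.692, -0.145, 0.693]
contact_force: [-1.0, -0.4, -0.1]
width: 0.0598
```

Call:
carry_out(
  deltas=[0,0,0,-1,0,0,0.4,0,0,0,-1,0,0,0.4,0,0,0,-1,0,0,0.4,0,0,0,-1,0,0,0.4,0,0,0,-1,0,0,0.4,0,0,0,-1,0,0,0.4,0,0,0,-1,0,0,0.4,0,0,0,-1,0,0,0.4,0,0,0,-1,0,0,0.4,0,0,0,-1,0,0,0.4],
)

```text
clock: 2.6
position: [0.4958, -0.2384, 0.2596]
ee_rot: [-0.371, -0.601, -0.372, 0.602]
contact_force: [-0.6, -0.4, -0.9]
width: 0.0597
```

Call:
carry_out(
  deltas=[0,0,0,-1,0,0,0.4,0,0,0,-1,0,0,0.4,0,0,0,-1,0,0,0.4,0,0,0,-1,0,0,0.4,0,0,0,-0.4,0,0,0.4,0,0,0,0,0,0,0.4],
)

```text
clock: 3.35
position: [0.496, -0.2385, 0.2599]
ee_rot: [-0.458, -0.538, -0.459, 0.538]
contact_force: [-0.7, -0.6, 0.2]
width: 0.0596
```

```bash
python3 -c "
from h import *
plan((0.4961,-0.238,0.113),(0.988,-0.156))
d=grab('scene'); cv2.imwrite('pics/s1.png',cv2.resize(d['color'][:,:,::-1],(800,600)))"
```

```text
t 3.35 pos [ 0.496  -0.2385  0.2599] F [-0.7 -0.6  0.2] w 0.0596 q [-0.57  0.22  1.51 -0.    1.41 -0.41]
shift now-frame/60mm [ 2.448e+00  1.000e-03 -8.000e-03] turn/4deg [-0.044 -0.002  0.006] | shift in target frame [ 2.448 -0.    -0.008]
[[-0.     0.987 -0.159]
 [ 0.    -0.159 -0.987]
 [-1.    -0.    -0.   ]]
```

View pics/s1.png

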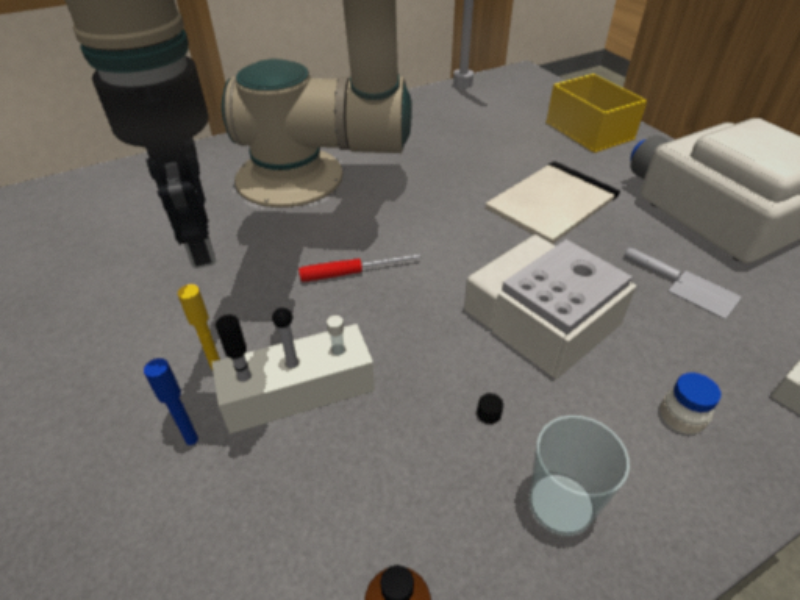

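The gripper hangs above the probe with its fingertips near (200,255). The stand is undisturbed. Going down now.

Call:
carry_out(
  deltas=[0.4,0,0,0,0,0,0.4,0.4,0,0,0,0,0,0.4,0.4,0,0,0,0,0,0.4,0.3,0,0,0,0,0,0.4,0.2,0,0,0,0,0,0.4,0,0,0,0,0,0,0.4],
)

```text
clock: 4.15
position: [0.4957, -0.2383, 0.1574]
ee_rot: [-0.458, -0.538, -0.459, 0.538]
contact_force: [-0.4, 0.4, 0.7]
width: 0.0598
```

Call:
carry_out(
  deltas=[0.2,0,0,0,0,0,0.4,0.2,0,0,0,0,0,0.4,0.2,0,0,0,0,0,0.4,0.15,0,0,0,0,0,0.4,0,0,0,0,0,0,0.4],
)

```text
clock: 4.78
position: [0.4956, -0.2383, 0.1121]
ee_rot: [-0.458, -0.538, -0.459, 0.538]
contact_force: [0.0, 0.3, 0.5]
width: 0.0601
```

```bash
python3 -c "
from h import *
plan((0.4961,-0.238,0.113),(0.988,-0.156))
d=grab('scene'); cv2.imwrite('pics/s2.png',cv2.resize(d['color'][150:300,60:260,::-1],(800,600)))
d=grab('top'); cv2.imwrite('pics/t2.png',cv2.resize(d['color'][150:300,250:450,::-1],(800,600)))"
```

```text
t 4.775 pos [ 0.4956 -0.2383  0.1121] F [0.  0.3 0.5] w 0.0601 q [-0.57  0.33  1.74 -0.    1.07 -0.42]
shift now-frame/60mm [-0.015  0.008 -0.006] turn/4deg [-0.036 -0.01   0.026] | shift in target frame [-0.015  0.008 -0.006]
[[-0.002  0.987 -0.158]
 [ 0.001 -0.158 -0.987]
 [-1.    -0.002 -0.001]]
```

View pics/s2.png

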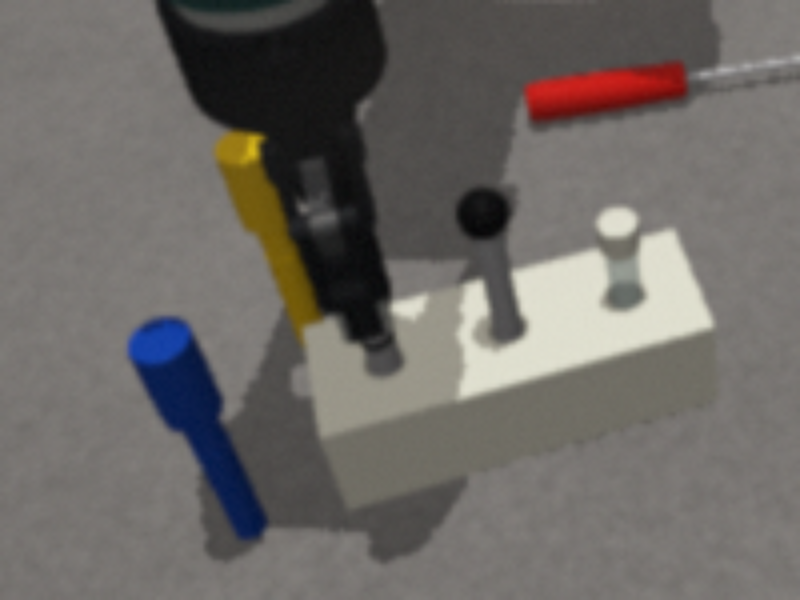

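View pics/t2.png

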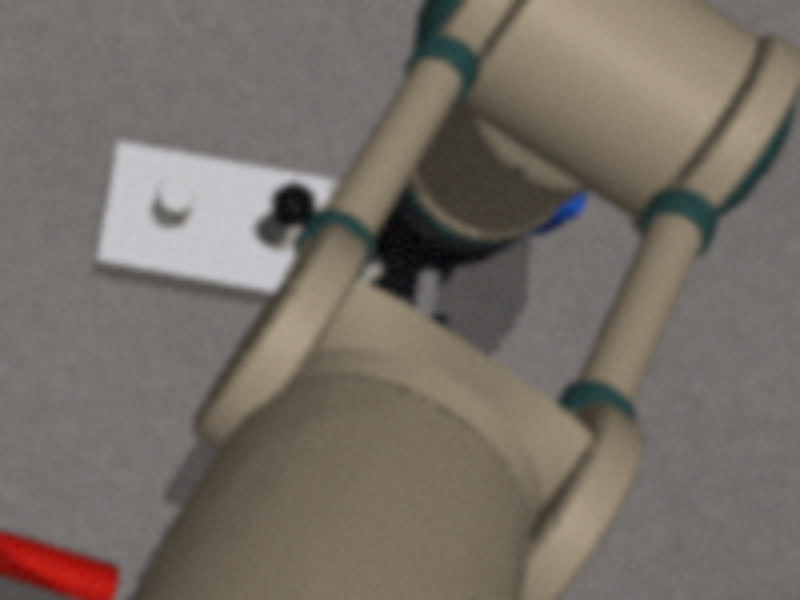

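In the scene crop the fingers straddle the handle, with the stem showing below at (380,355). The ball and tube are clear, and there is no contact force. Closing.

Call:
carry_out(
  deltas=[0,0,0,0,0,0,-1,0,0,0,0,0,0,-1,0,0,0,0,0,0,-1,0,0,0,0,0,0,-1,0,0,0,0,0,0,-1,0,0,0,0,0,0,-1],
  newtons=70,
)

```text
clock: 5.62
position: [0.4964, -0.2388, 0.1137]
ee_rot: [0.459, 0.538, 0.458, -0.538]
contact_force: [-0.2, -1.3, 5.3]
width: 0.0247
```

Call:
carry_out(
  deltas=[-0.1,0,0,0,0,0,-1,-0.2,0,0,0,0,0,-1,-0.3,0,0,0,0,0,-1,-0.4,0,0,0,0,0,-1,-0.4,0,0,0,0,0,-1,-0.4,0,0,0,0,0,-1,-0.4,0,0,0,0,0,-1,-0.4,0,0,0,0,0,-1,-0.2,0,0,0,0,0,-1,0,0,0,0,0,0,-1],
)

```text
clock: 6.88
position: [0.4963, -0.2387, 0.2819]
ee_rot: [0.459, 0.538, 0.458, -0.538]
contact_force: [-0.7, 0.4, -1.0]
width: 0.0248
```

```bash
python3 -c "
from h import *
plan((0.5756,0.2285,0.28))
d=grab('scene'); cv2.imwrite('pics/s3.png',cv2.resize(d['color'][60:300,40:360,::-1],(800,600)))"
```

```text
t 6.875 pos [ 0.4963 -0.2387  0.2819] F [-0.7  0.4 -1. ] w 0.0248 q [-0.57  0.21  1.47 -0.    1.46 -0.42]
shift now-frame/60mm [ 0.025  0.071 -7.898] turn/4deg [-0.    0.01 -0.02] | shift in target frame [ 0.031  0.071 -7.898]
[[ 0.001  0.987 -0.158]
 [-0.001 -0.158 -0.987]
 [-1.     0.001  0.001]]
```

View pics/s3.png

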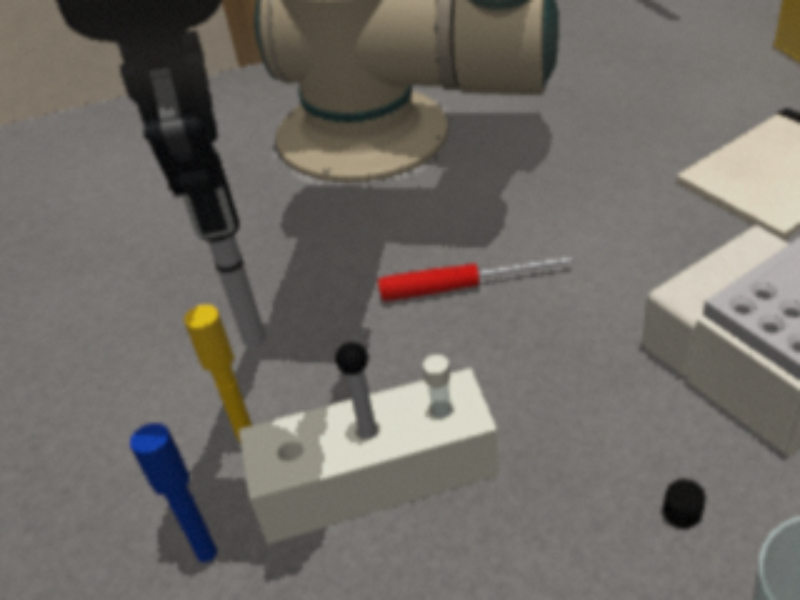

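The probe is out and upright in the jaws, with its tip at crop (258,340). The stirrer and tube still stand. Carrying it over to the heater at this height.

Call:
carry_out(
  deltas=[0,0,-0.2,0,0,0,-1,0,0,-0.4,0,0,0,-1,0,0,-0.5,0,0,0,-1,0,0,-0.5,0,0,0,-1,0,0,-0.5,0,0,0,-1,0,0,-0.5,0,0,0,-1,0,0,-0.5,0,0,0,-1,0,0,-0.5,0,0,0,-1,0,0,-0.5,0,0,0,-1,0,0,-0.5,0,0,0,-1],
)

```text
clock: 8.18
position: [0.5391, 0.0358, 0.28]
ee_rot: [-0.458, -0.538, -0.459, 0.539]
contact_force: [-0.5, -0.2, -0.4]
width: 0.0247
```

Call:
carry_out(
  deltas=[0,0,-0.5,0,0,0,-1,0,0,-0.5,0,0,0,-1,0,0,-0.5,0,0,0,-1,0,0,-0.5,0,0,0,-1,0,0,-0.5,0,0,0,-1,0,0,-0.4,0,0,0,-1,0,0.07,-0.3,0,0,0,-1,0,0,-0.1,0,0,0,-1,0,0,0,0,0,0,-1,0,0,0,0,0,0,-1],
)

```text
clock: 9.43
position: [0.5752, 0.228, 0.2811]
ee_rot: [-0.459, -0.538, -0.458, 0.539]
contact_force: [-0.3, -0.8, -0.4]
width: 0.0247
```

```bash
python3 -c "
from h import *
plan((0.5756,0.2285,0.28))
d=grab('scene'); cv2.imwrite('pics/s4.png',cv2.resize(d['color'][40:240,260:512,::-1],(756,600)))
for z in (0.168,0.178,): print(proj(d,(0.5756,0.2285,z)))
d=grab('top'); cv2.imwrite('pics/t4.png',cv2.resize(d['color'][100:250,50:250,::-1],(800,600)))"
```

```text
t 9.425 pos [0.5752 0.228  0.2811] F [-0.3 -0.8 -0.4] w 0.0247 q [ 0.27  0.32  1.32 -0.    1.5   0.43]
shift now-frame/60mm [ 0.018  0.005 -0.01 ] turn/4deg [0.    0.01  0.002] | shift in target frame [ 0.018  0.005 -0.01 ]
[[-0.     0.987 -0.159]
 [-0.001 -0.159 -0.987]
 [-1.    -0.     0.001]]
[380.8011742  144.11714729]
[381.98857915 140.07931861]
```

View pics/s4.png

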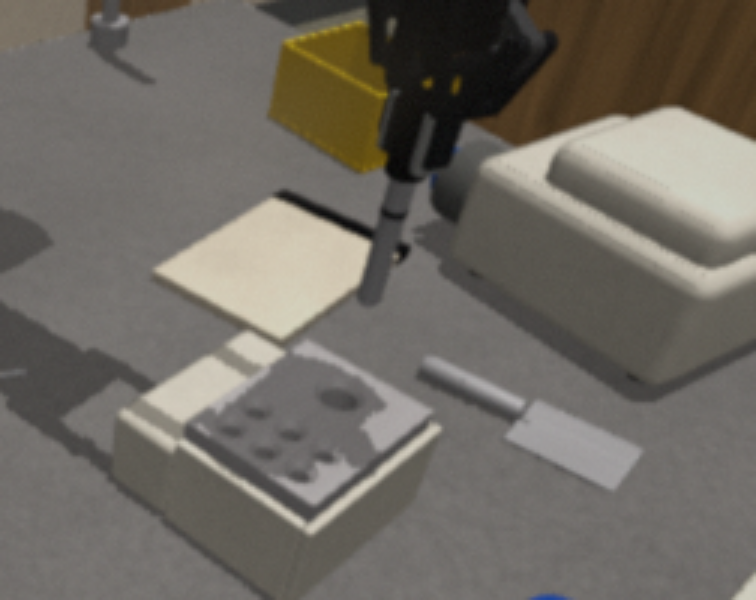

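View pics/t4.png

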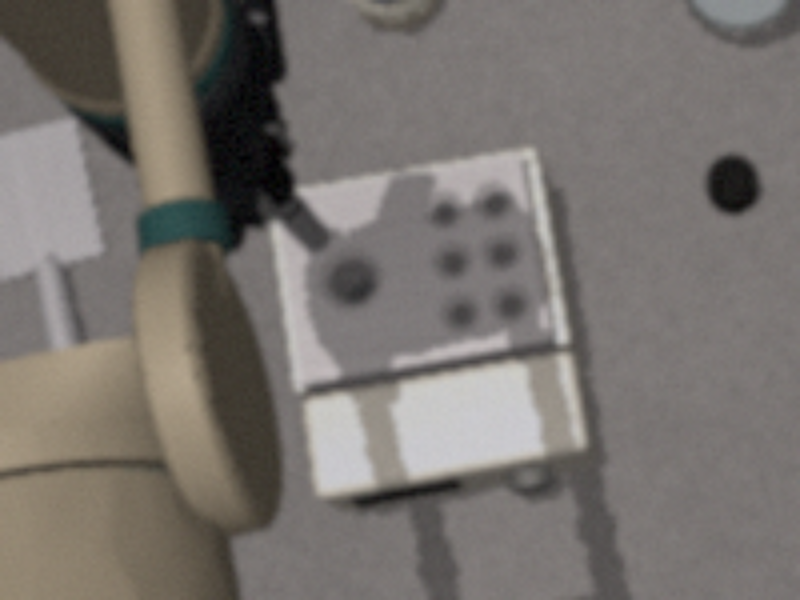

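In the scene view the tip is at raw (383,140), against a predicted (382,140). It lines up with the well. Going down to just above the mouth, then I look again.

Call:
carry_out(
  deltas=[0.3,0,0,0,0,0,-1,0.4,0,0,0,0,0,-1,0.3,0,0,0,0,0,-1,0.2,0,0,0,0,0,-1,0,0,0,0,0,0,-1],
)

```text
clock: 10.15
position: [0.5749, 0.2283, 0.2083]
ee_rot: [-0.458, -0.538, -0.459, 0.539]
contact_force: [0.2, -0.2, -0.4]
width: 0.0246
```

```bash
python3 -c "
from h import *
plan((0.5756,0.2285,0.13))
d=grab('scene'); cv2.imwrite('pics/s5.png',cv2.resize(d['color'][120:210,320:440,::-1],(800,600),interpolation=cv2.INTER_CUBIC))
d=grab('top'); cv2.imwrite('pics/t5.png',cv2.resize(d['color'][140:200,100:180,::-1],(800,600),interpolation=cv2.INTER_CUBIC));print(proj(d,(0.5754,0.2285,0.106)),proj(d,(0.5756,0.2285,0.095)))"
```

```text
t 10.15 pos [0.5749 0.2283 0.2083] F [ 0.2 -0.2 -0.4] w 0.0246 q [ 0.27  0.36  1.44 -0.    1.34  0.43]
shift now-frame/60mm [ 1.306  0.013 -0.006] turn/4deg [0.    0.012 0.021] | shift in target frame [ 1.306  0.011 -0.005]
[[-0.002  0.987 -0.159]
 [-0.001 -0.159 -0.987]
 [-1.    -0.001  0.001]]
[136.39322473 167.54185685] [137.46717758 168.66444131]
```

View pics/s5.png

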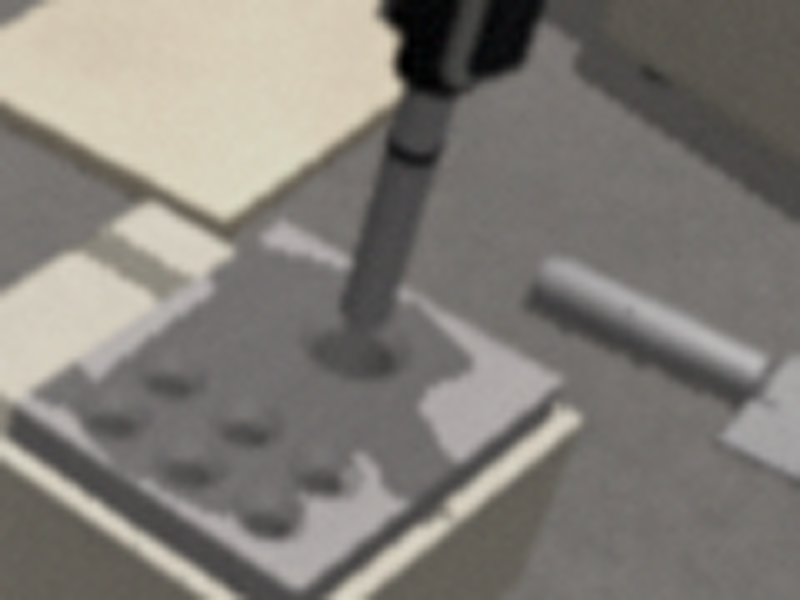

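View pics/t5.png

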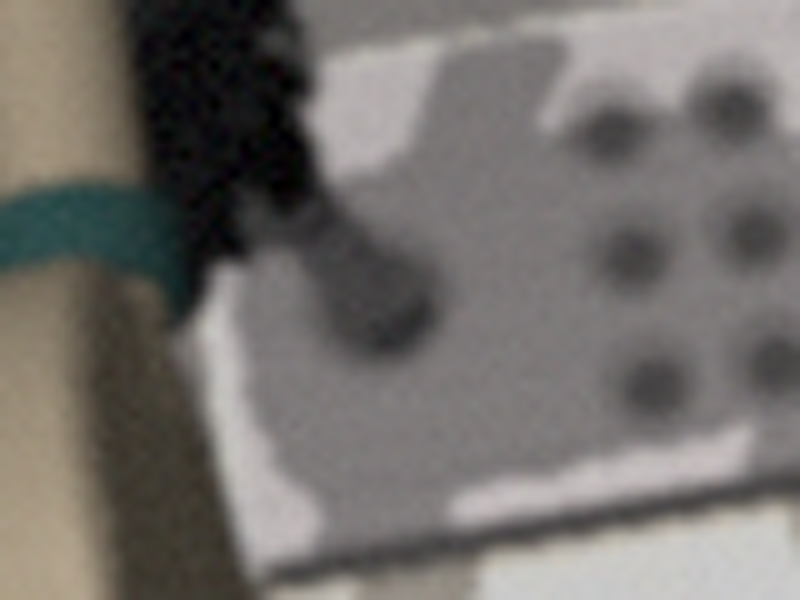

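The scene view shows the tip at (365,325), directly above the wide well at (357,350). The top view agrees. Inserting in small rows.

Call:
carry_out(
  deltas=[0.12,0,0,0,0,0,-1,0.12,0,0,0,0,0,-1,0.12,0,0,0,0,0,-1,0.12,0,0,0,0,0,-1,0.12,0,0,0,0,0,-1,0.12,0,0,0,0,0,-1,0,0,0,0,0,0,-1],
  newtons=100,
)

```text
clock: 11.12
position: [0.5749, 0.2286, 0.165]
ee_rot: [-0.458, -0.538, -0.459, 0.539]
contact_force: [-0.5, 0.2, -0.5]
width: 0.0244
```

Call:
carry_out(
  deltas=[0.08,0,0,0,0,0,-1,0.08,0,0,0,0,0,-1,0.08,0,0,0,0,0,-1,0.08,0,0,0,0,0,-1,0,0,0,0,0,0,-1],
)

```text
clock: 11.75
position: [0.5753, 0.2288, 0.1467]
ee_rot: [0.459, 0.538, 0.459, -0.538]
contact_force: [-0.3, 0.2, -0.0]
width: 0.0238
```

Call:
carry_out(
  deltas=[0.06,0,0,0,0,0,-1,0.06,0,0,0,0,0,-1],
)

```text
clock: 12.0
position: [0.5754, 0.2289, 0.1401]
ee_rot: [0.459, 0.538, 0.459, -0.538]
contact_force: [-1.5, -0.5, 5.5]
width: 0.024
```

Call:
carry_out(
  deltas=[0.06,0,0,0,0,0,-1,0.04,0,0,0,0,0,-1],
)

```text
clock: 12.25
position: [0.5754, 0.2288, 0.1339]
ee_rot: [0.459, 0.538, 0.459, -0.538]
contact_force: [-0.9, -0.7, 5.6]
width: 0.0239
```

```bash
python3 -c "
from h import *
plan((0.5756,0.2285,0.1287))
d=grab('scene'); cv2.imwrite('pics/s6.png',cv2.resize(d['color'][120:210,320:440,::-1],(800,600),interpolation=cv2.INTER_CUBIC))"
```

```text
t 12.25 pos [0.5754 0.2288 0.1339] F [-0.9 -0.7  5.6] w 0.0239 q [0.27 0.41 1.56 0.   1.18 0.43]
shift now-frame/60mm [0.087 0.004 0.005] turn/4deg [ 0.    -0.004 -0.007] | shift in target frame [0.087 0.004 0.005]
[[ 0.001  0.987 -0.158]
 [ 0.    -0.158 -0.987]
 [-1.     0.001 -0.   ]]
```

View pics/s6.png

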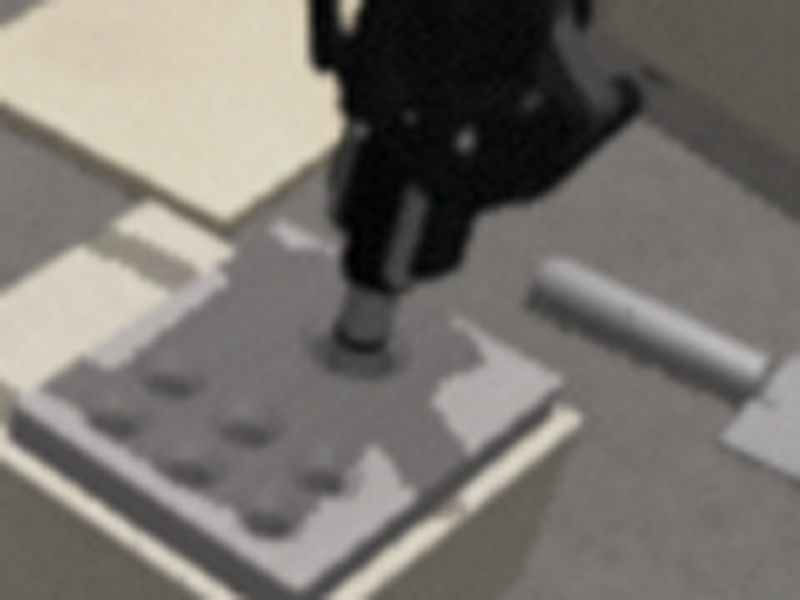

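The plug is resisting at 5.6 N, as expected. The band, at (360,345), is still a few mm above the metal, so I keep pressing until the force rises.

Call:
carry_out(
  deltas=[0.04,0,0,0,0,0,-1,0.03,0,0,0,0,0,-1],
)

```text
clock: 12.55
position: [0.5754, 0.2288, 0.1296]
ee_rot: [0.459, 0.538, 0.459, -0.538]
contact_force: [-1.2, 0.4, 4.6]
width: 0.0239
```

Call:
carry_out(
  deltas=[0.03,0,0,0,0,0,-1,0,0,0,0,0,0,-1],
)

```text
clock: 12.8
position: [0.5755, 0.2289, 0.1287]
ee_rot: [0.459, 0.538, 0.459, -0.538]
contact_force: [-1.7, -1.8, 8.9]
width: 0.024
```

Call:
carry_out(
  deltas=[0.03,0,0,0,0,0,-1,0,0,0,0,0,0,-1],
)

```text
clock: 13.05
position: [0.5757, 0.229, 0.1286]
ee_rot: [0.459, 0.539, 0.458, -0.537]
contact_force: [-4.5, -0.5, 16.3]
width: 0.0239
```

The tool has stopped at z = 0.1286 while the force climbs, so the probe is on the bottom (predicted 0.1287). I press once more, ease off and look.

Call:
carry_out(
  deltas=[0.03,0,0,0,0,0,-1,0,0,0,0,0,0,-1],
)

```text
clock: 13.3
position: [0.5758, 0.2292, 0.1285]
ee_rot: [0.459, 0.539, 0.458, -0.537]
contact_force: [-5.7, -1.3, 24.8]
width: 0.0236
```

Call:
carry_out(
  deltas=[-0.07,0,0,0,0,0,-1,0,0,0,0,0,0,-1],
)

```text
clock: 13.55
position: [0.5759, 0.2289, 0.1287]
ee_rot: [0.459, 0.539, 0.458, -0.538]
contact_force: [-0.2, 0.1, 8.8]
width: 0.0241
```

```bash
python3 -c "
from h import *
plan((0.5756,0.2285,0.1287))
d=grab('scene'); cv2.imwrite('pics/s7.png',cv2.resize(d['color'][120:210,320:440,::-1],(800,600),interpolation=cv2.INTER_CUBIC))"
```

```text
t 13.55 pos [0.5759 0.2289 0.1287] F [-0.2  0.1  8.8] w 0.0241 q [0.27 0.41 1.56 0.   1.17 0.43]
shift now-frame/60mm [ 0.001 -0.003  0.008] turn/4deg [ 0.    -0.01  -0.021] | shift in target frame [ 0.001 -0.003  0.008]
[[ 0.002  0.987 -0.158]
 [ 0.    -0.158 -0.987]
 [-1.     0.001 -0.001]]
```

View pics/s7.png

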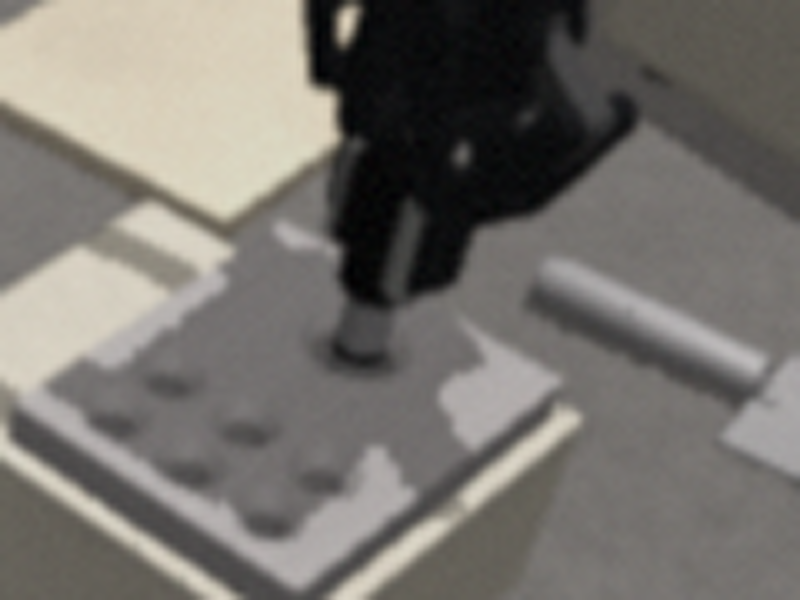

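The band, at (360,353), is now level with the metal top around the mouth. Releasing with a partial opening, then straight up.

Call:
carry_out(
  deltas=[0,0,0,0,0,0,0.4,0,0,0,0,0,0,0.4,0,0,0,0,0,0,0.4,0,0,0,0,0,0,0.4,0,0,0,0,0,0,0.4],
)

```text
clock: 14.22
position: [0.5753, 0.2288, 0.1279]
ee_rot: [-0.459, -0.538, -0.459, 0.538]
contact_force: [0.1, -0.6, -0.2]
width: 0.0598
```

Call:
carry_out(
  deltas=[-0.2,0,0,0,0,0,0.4,-0.3,0,0,0,0,0,0.4,-0.4,0,0,0,0,0,0.4,-0.5,0,0,0,0,0,0.4,-0.5,0,0,0,0,0,0.4,-0.5,0,0,0,0,0,0.4,0,0,0,0,0,0,0.4],
)

```text
clock: 15.1
position: [0.5769, 0.2292, 0.2759]
ee_rot: [0.46, 0.54, 0.458, -0.536]
contact_force: [0.2, 0.0, -0.2]
width: 0.0601
```

```bash
python3 -c "
from h import *
plan((0.5756,0.2285,0.1287))
d=grab('scene'); cv2.imwrite('pics/s8.png',cv2.resize(d['color'][:,:,::-1],(800,600)));cv2.imwrite('pics/s8c.png',cv2.resize(d['color'][120:210,320:440,::-1],(800,600),interpolation=cv2.INTER_CUBIC))
c=cloud(d); q=(d['color'].max(-1)<70)&(np.hypot(c[...,0]-.5756,c[...,1]-.2287)<.025)&(c[...,2]<.2)&(c[...,2]>.1); print(q.sum(),np.percentile(c[q][:,2],[2,50,95]).round(4))
for z in (.093,.095,.097,.165,.17): print(z,(proj(d,(.5756,.2287,z))-[320,120])*6.667)"
```

```text
t 15.1 pos [0.5769 0.2292 0.2759] F [ 0.2  0.  -0.2] w 0.0601 q [ 0.27  0.32  1.33 -0.    1.48  0.43]
shift now-frame/60mm [ 2.453 -0.035  0.022] turn/4deg [ 0.    -0.042 -0.095] | shift in target frame [ 2.453 -0.019  0.015]
[[ 0.007  0.987 -0.158]
 [ 0.002 -0.158 -0.987]
 [-1.     0.007 -0.003]]
343 [0.1063 0.1516 0.1708]
0.093 [351.00990526 347.0044059 ]
0.095 [352.37597313 342.36153909]
0.097 [353.74698991 337.70185243]
0.165 [403.51076956 168.56926036]
0.17 [407.42891883 155.25261228]
```

View pics/s8.png

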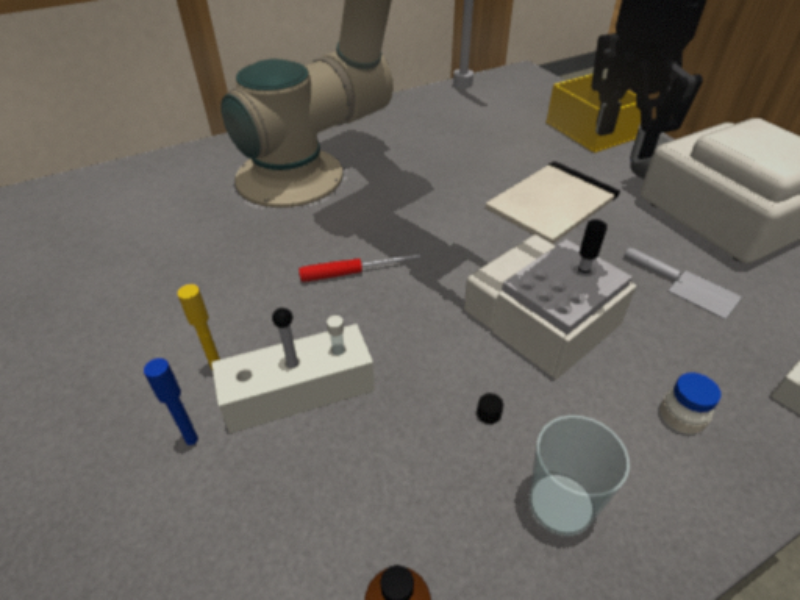

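View pics/s8c.png

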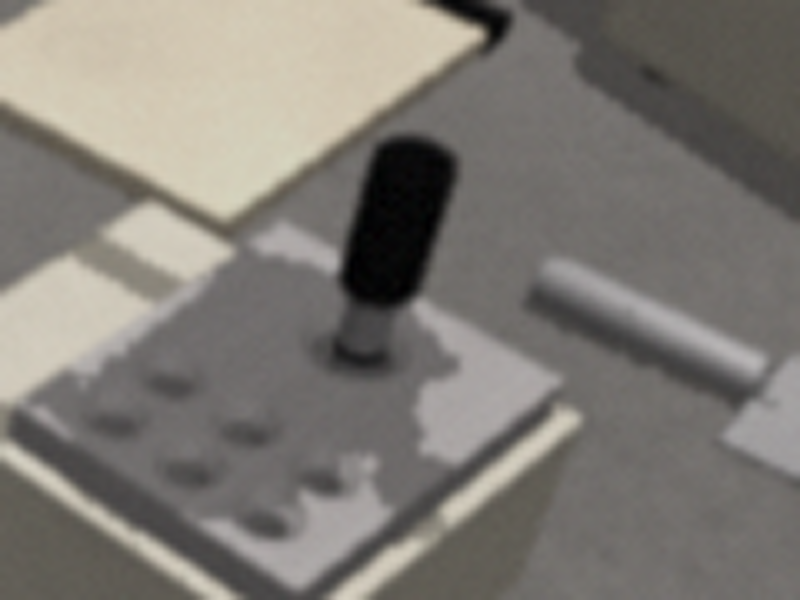

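The probe stands in the wide well, with its band at the mouth (crop (360,353)) and its top at 0.171 m, where 0.170 m means bottomed. The stirrer and tube are still in the stand, and the gripper is clear. Handing in.

```bash
python3 -c "
from h import *
print(job.sign_off())"
```

```text
the job is handed in; nothing more can be done
None
```

The thermometer probe is in the heater's wide well, pushed to the bottom and released. I handed the job in at about 15 s on the robot's clock, against the 43 s limit.

- **Pressing:** the plug resisted at about 5.5 N. The tool then stopped at z = 0.1286 m (predicted 0.1287 m), and I pressed on to about 25 N before easing off.
- **Last checks:** the handle top reads 0.171 m, where 0.170 m is expected for a bottomed probe. The dark band shows level with the metal top. The stirrer and tube still stand in the stand, the blue and yellow look-alikes are untouched, and the gripper is clear with no contact force.
- **Small disagreements:**
  - Single-view estimates of the probe and well positions differed by a few mm between the two cameras. I used the stand outline for the probe and averaged the two views for the well.
  - The gripper read about 24–25 mm on the 26 mm handle.

No check failed.

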